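# Close the food processor's feed tube and hold its spring dial on three

### The arm

A 7-joint arm with a two-finger parallel gripper is mounted at the origin on the work surface. World frame = base frame: x ahead of the robot, y to its left, z up, the work surface at z = 0. Lengths are in mm, angles in degrees, forces in N, time in s.
With the tool pointing down it reaches from about 400 to 925 mm from the base axis. Payload 4.1 kg.
Tool frame: the origin (TCP) lies midway between the tips of the shut fingers; the grasp point (between the pads) lies 19 mm behind it; y points along the fingers, z is the direction in which the jaws open and shut, and the axes are right-handed (so a half turn about y gives the same grasp; the last joint's range is limited). The gripper opens to 85 mm and grips with 20 to 120 N. Pads are 22 mm wide; open, the fingers measure 114 mm over their backs; the gripper's body (76 mm by 85 mm) begins 54 mm behind the grasp point. The pads swing forward as they close: fully open they stand 13 mm farther back than shut.
Start: joints at [70.76, 22.827, 2.584, 88.041, -1.071, 69.15, -2.905], TCP at [152.521, -631.887, 231.347] pointing down, gripper open.
Joint ranges: [-161.44, 161.44], [-28.35, 127.94], [-78.24, 83.42], [0, 140.83], [-78.03, 258.03], [13.02, 114.36], [-168.23, 168.23]. Speed limits (degrees/s): [147.25, 147.25, 180, 180, 180, 180, 180].

### API

Orientations are given as [roll, pitch, yaw] about the fixed x, y, z axes, in that order (R = Rz(yaw) Ry(pitch) Rx(roll)).
In Python, from cell import env gives the robot as it stands.
- The arm moves only by the shell command python3 -m pendant 'ROWS' [FORCE]. ROWS is JSON, a list of rows, each an object of numbers: "tx", "ty", "tz": the shift along the tool's x, y, z in m; "wx", "wy", "wz": the turn, a rotation vector about the tool's x, y, z in degrees; "grip": the opening in per cent of the stroke, from 0 (shut) to 100 (fully open). A call has 1 to 8 rows; each row is the pose to reach, as a shift and turn from the pose commanded when the call began, along the tool's axes at that moment; what a row does not reach only later rows make up. A row lasts 1/12 s, in which the tool goes at most 41.7 mm and 7.16 degrees, less where a joint would pass 70% of its speed; a pose out of reach is approached as far as the arm can. A call with a gripper value outside its range is refused whole. The fingers move at their own pace and stop on an object; FORCE is the grip in N (left out, the last holds). Time passes only in rows, so rows that repeat a pose let the fingers close. It gives the time, the measured TCP pose, the force and the opening at its end, in the units of the state.
- env.get_obs(): the state, without advancing time (a new reading comes with each control period).
- env.get_image(name): name is "scene" or "top" or "wrist"; returns a dict with "image" (384x512x3 uint8, red, green, blue), "range_z" (384x512 float32, mm along the optical axis (not along the pixel's ray), 0 where there is no reading), "fx", "fy", "cx", "cy" (pixels), "dist_coeffs" ([k1, k2, p1, p2, k3] as OpenCV has them; the pictures are not rectified), "rvec" (rotation vector, rad) and "tvec" (3), from world to camera coordinates, as OpenCV has them; the wrist camera has in their place "mount" (4x4, takes a point from camera to tool coordinates, whose origin is the TCP and whose axes are the tool frame's). Camera axes: x right, y down, z forward; pixel columns grow to the right and rows downward; lengths in mm; the calibration is good to about 2 mm. A picture is of the moment at which its call begins: read the wrist's pose just before it.
- env.close_job(): hands the job in, once; it reports no verdict.
Trained networks look in a picture, given as the dict that the camera call returned (one of the last four; its "shot" number tells which), for a name from the list of things; names that differ only in an ending like _2 or _b are one class to them, and where a whole thing is asked for, a point or a joint stands for the part that bears it (a point fixed in the world has none). Each returns a list of dicts, best first, with "score" (0 to 1); they miss things now and then, are a little off and sometimes report something else, mostly with a low value. They report only what shows in the picture. A call takes as long as a camera call. They do not tell look-alikes from the thing itself.
- env.masks_of(picture, query): "pixels" (384x512 bool, what is visible of it) and "rect" ([left, top, right, bottom] in pixels, round what is visible of it).
- env.landmark_of(picture, query): "centre" ([column, row] in pixels: a listed point, or the origin of a listed thing).
The state is a dict: "t": time; "joint_positions": joint angles; "dq": joint speeds; "effort": joint torques, N m; "tool_pos": TCP position; "tcp_rot": TCP orientation; "ft_force": force on the tool from outside, world axes, zero at the start; "wrist_torque": the same for the moment, N m; "grip_width": finger opening in mm.
Only numpy, scipy, OpenCV 4.12 (cv2) and the standard library are available. Lean on these libraries where they do the work, as an engineer would, in place of code of your own. Each camera call takes 0.05 s, during which the arm holds its last target. There are 200 camera calls.

### The job

The compact food processor has just been washed and put back together and wants a short test run to spin it dry. Drop the aqua pusher, foot down, into the feed tube on the lid until its cap rests on the rim and let go of it; only then turn the black spring-return dial on the motor tower clockwise, past one and two, to the third position (three dots, nearly at its stop) and finish while still holding it there with the fingers, since it springs back to off if released. Do not turn the dial while the tube is open, and do not shift or knock over the cup and jar beside the pusher, the mug or the water jug.

Things in the scene. Friction and masses are not known exactly. Their poses are not given: they have to be found in the camera images.
- processor: compact white food processor, fixed, 190 x 290 mm. Origin: on the worktop under its middle; z up, front along its -x. On its +y half the white motor tower: 155 (x) x 125 (y) mm, flat top 150 mm up, carries the dial. On its -y half the clear bowl, 150 mm across (handle out to x = -121 mm), under a grey lid 158 mm across, top 142 mm up; the feed tube stands on the lid
- tube_rim (a point): centre of the mouth of the grey feed tube, at the height of its rim (232 mm above the worktop), z up. Round upright tube, 39 mm inside and 45 mm outside at the rim, 47 mm outside at its foot, 90 mm deep down to the lid; lies at x 0, y -85 mm in the processor's frame, 175 mm from the dial's axis
- pusher: loose aqua plastic food pusher, about 60 g: solid round stem 34 mm in diameter, 86 mm long, chamfered at the foot, with a flat round cap 52 mm in diameter and 14 mm thick on top (100 mm tall in all). Stands upright on the draining tray, foot down. Origin: centre of its foot; z up along the stem towards the cap
- pusher_cap (a point): on the pusher's axis at the underside of its cap, 86 mm above its foot and 14 mm below its top: it comes level with tube_rim when the pusher is fully home
- dial (a joint): angle of the black dial in rad: 0 = off (white pointer line at the red bar), grows clockwise seen from above. Detents (light bumps, not latches) at 0.42 (one dot), 0.84 (two dots) and 1.26 (three dots); stop at 1.34. A spring always turns it back to 0: about 0.08 N m at off, rising to 0.18 N m at the third, with bumps of 0.05 N m between
- dial_grip (a point): on the dial's vertical axis, centre of the top of its grip bar, 178 mm above the worktop. It turns with the dial: x along the bar towards the white pointer line, z up. The bar is 48 mm long, 14 mm wide and stands 20 mm above a round skirt 58 mm in diameter; the skirt's top is 8 mm above the tower's flat top, so 20 mm below this point
- tray: shallow grey draining tray fixed to the worktop, 300 (x) x 160 (y) mm, floor 6 mm and rim 14 mm above the worktop. Origin: under its middle. The pusher, the tumbler and the jar stand on it in a row along its x, about 88 mm apart, in any order
- tumbler: bystander on the tray: green plastic cup, 60 mm across, 85 mm tall; origin at its foot
- jar: bystander on the tray: glass jar with a white cap, 48 mm across, 85 mm tall; origin at its foot
- mug: bystander: blue mug, 80 mm across, 90 mm tall, handle at its +y; origin at its foot
- jug: bystander: water filter jug, clear with an aqua top, 124 mm across, 222 mm tall, handle at its -y reaching 113 mm from the axis; origin at its foot
There are look-alikes about, which are no part of the job. What is meant by the pusher is not blue or red, and is the larger of those in its own colour.

How it is judged:
By the outcome, as a careful person would: the job done as asked, in the order asked, and still so for the second after the job is handed in, while the arm keeps its last pose, push and grip.
It also fails if it takes over 50 s, if anything falls off the work surface, if the arm or the gripper's body presses on something with over 40 N, if the wrist force passes 120 N, or if a joint passes its speed limit or range.

## Working session

There is one attempt and no reset: what is moved stays moved. The work goes in short steps, Python scripts to look and compute and a shell command to move; the robot and the scene stay as the last step left them, time stands still between calls to the robot, and variables do not carry over. Pictures are saved under pics/ and viewed, about 8 in all and at most 12, crops included, and the job is handed in when it is done.

```bash
mkdir -p pics; ls; cat > h.py <<'E'
from cell import env
import numpy as np, cv2
from scipy.spatial.transform import Rotation as R
def cam(p, st=None):
    if 'mount' in p:
        T=np.eye(4); T[:3,:3]=R.from_euler('xyz',st['tcp_rot'],degrees=True).as_matrix(); T[:3,3]=st['tool_pos']
        return T@np.array(p['mount'])
    M=np.eye(4); M[:3,:3]=cv2.Rodrigues(np.array(p['rvec'],float))[0]; M[:3,3]=np.ravel(p['tvec']); return np.linalg.inv(M)
def K(p): return np.array([[p['fx'],0,p['cx']],[0,p['fy'],p['cy']],[0,0,1.]])
def ray(p,uv): return cv2.undistortPoints(np.array(uv,float).reshape(-1,1,2),K(p),np.array(p['dist_coeffs'],float)).reshape(-1,2)
def world(p,uv,z=None,depth=None,st=None):
    C=cam(p,st); r=ray(p,uv); d=np.c_[r,np.ones(len(r))]
    D=d@C[:3,:3].T; o=C[:3,3]
    s=((z-o[2])/D[:,2]) if depth is None else np.ravel(depth)
    return o+D*s[:,None]
def cloud(p,mask,st=None):
    v,u=np.nonzero(mask&(p['range_z']>0)); return world(p,np.c_[u,v],depth=p['range_z'][v,u],st=st)
def save(p,n): cv2.imwrite('pics/'+n,p['image'][:,:,::-1])
def clockstate():
    s=env.get_obs(); return s
E
cat > a.py <<'E'
from h import *
np.set_printoptions(precision=1,suppress=True)
s=env.get_obs(); print(s)
ims=[]
for n in ['scene','top']:
    p=env.get_image(n); ims.append(p['image'])
    for q in ['processor','tube_rim','pusher','pusher_cap','dial','dial_grip','tray','tumbler','jar','mug','jug']:
        out=[]
        if q not in('tube_rim','pusher_cap','dial_grip'):
            for m in env.masks_of(p,q)[:4]:
                c=cloud(p,m['pixels'])
                if len(c): out.append((round(m['score'],2),np.array(m['rect']),'med',np.median(c,0),'zmax',np.percentile(c[:,2],98),'topc',np.median(c[c[:,2]>np.percentile(c[:,2],98)-8],0)))
        z={'tube_rim':232,'pusher_cap':92,'dial_grip':178,'pusher':6,'tumbler':6,'jar':6,'dial':178}.get(q,0)
        l=[(round(x['score'],2),np.array(x['centre']),world(p,x['centre'],z)[0]) for x in env.landmark_of(p,q)[:4]]
        print(n,q); [print('   M',*o) for o in out]; [print('   L',*o) for o in l]
cv2.imwrite('pics/st.png',cv2.resize(np.vstack(ims),None,fx=.78,fy=.78)[:,:,::-1]) 
save({'image':ims[0]},'scene.png'); save({'image':ims[1]},'top.png')
E
python3 a.py
```

```text
pics
{'t': 0.0, 'joint_positions': array([70.8, 22.9,  2.6, 88.1, -1.1, 69.2, -2.9]), 'dq': array([ 0. , -0.1,  0. , -0.2, -0.1,  0.2, -0.1]), 'effort': array([  0. , -47.5,   1.4, -25.4,   0. ,   0. ,   0. ]), 'tool_pos': array([ 152.3, -631.2,  230.3]), 'tcp_rot': array([ -90.1,   -0. , -166.4]), 'ft_force': array([ 0.4, -0.2,  0.4]), 'wrist_torque': array([ 0.,  0., -0.]), 'grip_width': 85.33803674302979}
scene processor
   M 0.9 [215.4 195.  303.4 268.7] med [583.2 -89.9 139.6] zmax 215.89953939856642 topc [ 543.9 -174.8  222.8]
   L 0.74 [253.6 239.1] [546.1 -88.4   0. ]
scene tube_rim
   L 0.59 [232.6 216.7] [ 547.1 -171.9  232. ]
   L 0.52 [165.3 302.7] [ 721.3 -470.1  232. ]
scene pusher
   M 0.72 [312.8 157.1 326.9 185.2] med [407.7 283.7  99.4] zmax 109.91341380186736 topc [403.2 288.9 104.7]
   M 0.68 [282.4 145.7 294.1 167.9] med [282.3 210.2  92.1] zmax 102.37657671774907 topc [273.7 214.5  98.8]
   M 0.43 [335.8 151.3 351.1 168.8] med [395.6 422.2  65.3] zmax 80.35268737914608 topc [392.2 426.2  76.8]
   L 0.62 [340.2 164.3] [390.4 428.4   6. ]
   L 0.55 [316.1 177.4] [404.1 291.    6. ]
   L 0.54 [284.6 162.6] [270.8 209.7   6. ]
   L 0.49 [305.4 153.1] [264.6 323.    6. ]
scene pusher_cap
   L 0.66 [311.4 147.3] [306.6 314.   92. ]
   L 0.63 [289.1 151.2] [283.  216.3  92. ]
   L 0.46 [316.2 166. ] [403.2 276.1  92. ]
   L 0.43 [343.2 156.9] [412.6 406.4  92. ]Traceback (most recent call last):
  File "a.py", line 14, in <module>
    l=[(round(x['score'],2),np.array(x['centre']),world(p,x['centre'],z)[0]) for x in env.landmark_of(p,q)[:4]]
                                                                                      ~~~~~~~~~~~~~~~^^^^^
ValueError: it knows: dial_grip, jar, jug, mug, processor, pusher, pusher_cap, tray, tube_rim, tumbler
```

```bash
sed -i "s/for x in env.landmark_of(p,q)\[:4\]\]/for x in (env.landmark_of(p,q)[:4] if q!='dial' else [])]/" a.py; sed -i "s/^s=env.*/s=env.get_obs();print(s['t'])/" a.py; python3 a.py
```

```text
0.4
scene processor
   M 0.8 [211.8 193.1 300.4 268.2] med [583.3 -91.1 139.4] zmax 215.13192528089243 topc [ 544.4 -174.7  222.9]
   M 0.74 [312.5 159.3 325.4 183.6] med [410.1 283.3  98.2] zmax 108.58537502508838 topc [402.8 291.3 104.4]
   L 0.75 [255.8 242.9] [564.6 -88.3   0. ]
scene tube_rim
   L 0.75 [231.6 213.3] [ 533.6 -169.2  232. ]
scene pusher
   M 0.77 [313.6 157.5 326.  181.9] med [408.4 283.5  99.4] zmax 108.66654275902692 topc [402.  292.1 104.3]
   M 0.48 [281.4 145.9 292.9 168.1] med [281.  207.6  90. ] zmax 102.94998921078434 topc [274.5 211.9  98.8]
   M 0.42 [335.  150.6 351.  167.5] med [396.1 421.   71.1] zmax 80.66865386312196 topc [392.  422.4  77.3]
   L 0.75 [283.8 163.1] [271.7 205.    6. ]
   L 0.56 [338.8 165.9] [395.2 417.4   6. ]
   L 0.53 [308.1 155. ] [279.8 328.    6. ]
   L 0.49 [314.9 176.5] [397.6 289.    6. ]
scene pusher_cap
   L 0.69 [310.7 146.3] [300.3 314.4  92. ]
   L 0.59 [287.1 153.5] [290.3 202.1  92. ]
   L 0.57 [342.8 155.6] [405.9 409.1  92. ]
   L 0.5 [318.1 166.9] [410.8 280.6  92. ]
scene dial
   M 0.66 [270.9 202.4 286.  215.9] 
[... 2610 characters left out ...]
umbler
   M 0.76 [132.9 140.5 159.1 165.2] med [592.4 294.8  55.6] zmax 92.24425124861872 topc [586.1 294.9  89.8]
   L 0.58 [150.  153.6] [591.  293.6   6. ]
top jar
   M 0.55 [133.2 174.4 155.9 188.9] med [490.9 281.3  88.7] zmax 93.92978733822642 topc [496.3 288.   90.6]
   L 0.75 [148.2 181.6] [500.5 296.1   6. ]
   L 0.26 [243.8 151.5] [593.5  -3.7   6. ]
top mug
   M 0.6 [361.4 182.2 396.  217.1] med [ 418.2 -416.6   41.7] zmax 91.51244678120413 topc [ 414.4 -410.4   88.6]
   L 0.84 [373.2 203.9] [ 419.8 -409.3    0. ]
top jug
   M 0.78 [377.4  92.3 450.3 154.8] med [ 620.6 -462.9  212.2] zmax 224.46069270072766 topc [ 634.4 -482.2  221.5]
   L 0.68 [391.1 137.5] [ 638.2 -486.6    0. ]
```

```bash
python3 - <<'E'
import cv2,numpy as np
a=cv2.imread('pics/scene.png');b=cv2.imread('pics/top.png')
cv2.imwrite('pics/v1.png',np.vstack([cv2.resize(a[120:330,100:420],(608,399)),np.zeros((1,608,3),np.uint8)])) 
cv2.imwrite('pics/v2.png',cv2.resize(b,(800,600)))
E
```

```text
(no output)
```

View pics/v1.png

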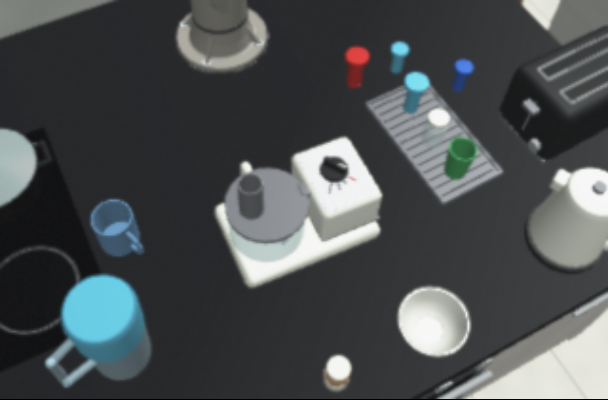

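View pics/v2.png

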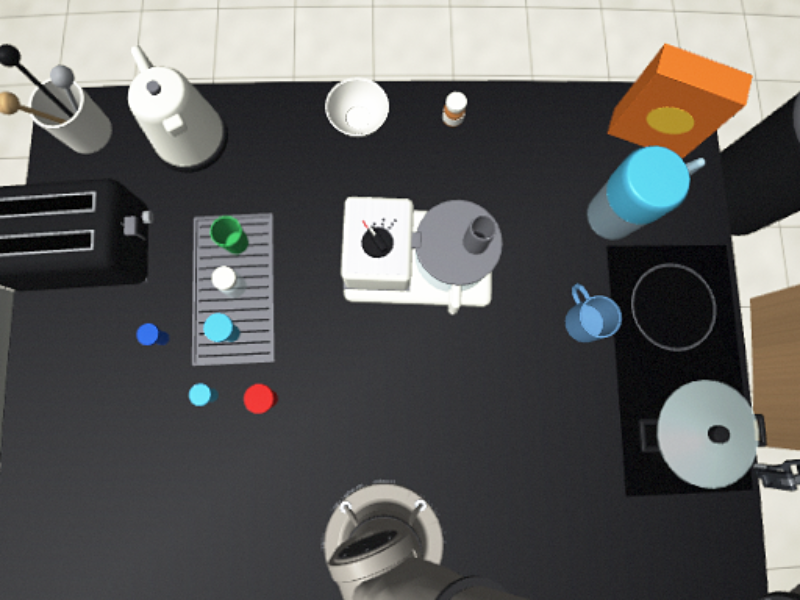

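The pusher is the larger aqua one, on the tray near (403, 291). In the top view it sits at (218, 327) px. The dial is at (377, 242) px and the tube at (480, 233) px. I'll start moving along an arc around the base.

```bash
cat > go.py <<'E'
# usage: go.py x y z yaw  -> prints shift/turn from the measured pose, tool axes
import sys; from h import *
s=env.get_obs(); Rm=R.from_euler('xyz',s['tcp_rot'],degrees=True)
x,y,z,yaw=map(float,sys.argv[1:5])
Rt=R.from_euler('xyz',[-90,0,yaw],degrees=True)
d=Rm.inv().apply(np.array([x,y,z])-s['tool_pos'])
w=(Rm.inv()*Rt).as_rotvec(degrees=True)
print('t',round(s['t'],2),'pos',s['tool_pos'].round(1),s['tcp_rot'].round(1),'q',s['joint_positions'].round(0),'F',s['ft_force'].round(1),'gw',round(s['grip_width'],1))
print('T(m)',(d/1000).round(4),'W',w.round(2))
E
python3 go.py 400 -500 330 -124
python3 - <<'E'
import cv2
b=cv2.imread('pics/top.png'); cv2.imwrite('pics/v3.png',cv2.resize(b[115:215,200:340],None,fx=5,fy=5,interpolation=cv2.INTER_CUBIC))
E
```

```text
t 2.3 pos [ 152.5 -631.9  231.4] [ -90.    -0.  -166.4] q [71. 23.  3. 88. -1. 69. -3.] F [ 0.4  0.4 -0.4] gw 85.8
T(m) [-0.2715 -0.0986 -0.0701] W [-1.000e-02 -4.242e+01  0.000e+00]
```

View pics/v3.png

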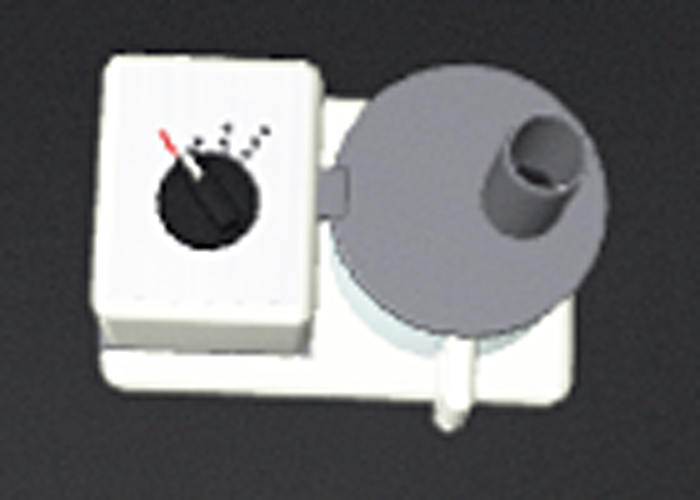

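The pointer is at the red bar, about 34° from +x towards +y. The bar runs from about (190, 158) to (232, 222) px in the crop.

```bash
python3 -m pendant '[{"tx":-0.035,"ty":-0.02,"tz":-0.009,"wy":-5,"grip":100},{"tx":-0.07,"ty":-0.035,"tz":-0.018,"wy":-10},{"tx":-0.105,"ty":-0.05,"tz":-0.026,"wy":-15},{"tx":-0.14,"ty":-0.065,"tz":-0.035,"wy":-21},{"tx":-0.175,"ty":-0.08,"tz":-0.044,"wy":-26},{"tx":-0.21,"ty":-0.09,"tz":-0.053,"wy":-32},{"tx":-0.24,"ty":-0.1,"tz":-0.062,"wy":-37},{"tx":-0.272,"ty":-0.1,"tz":-0.07,"wy":-42}]'; python3 go.py 500 -200 340 -80
```

```text
t 2.3 pos [ 152.5 -631.9  231.4] [ -90.    -0.  -166.4] q [71. 23.  3. 88. -1. 69. -3.] F [ 0.4  0.4 -0.4] gw 85.8
T(m) [-0.4391 -0.1087 -0.3383] W [-1.000e-02 -8.642e+01  1.000e-02]invalid input
```

```bash
python3 -m pendant '[{"tx":-0.035,"ty":-0.02,"tz":-0.009,"wx":0,"wy":-5,"wz":0,"grip":100},{"tx":-0.07,"ty":-0.035,"tz":-0.018,"wx":0,"wy":-10,"wz":0,"grip":100},{"tx":-0.105,"ty":-0.05,"tz":-0.026,"wx":0,"wy":-15,"wz":0,"grip":100},{"tx":-0.14,"ty":-0.065,"tz":-0.035,"wx":0,"wy":-21,"wz":0,"grip":100},{"tx":-0.175,"ty":-0.08,"tz":-0.044,"wx":0,"wy":-26,"wz":0,"grip":100},{"tx":-0.21,"ty":-0.09,"tz":-0.053,"wx":0,"wy":-32,"wz":0,"grip":100},{"tx":-0.24,"ty":-0.1,"tz":-0.062,"wx":0,"wy":-37,"wz":0,"grip":100},{"tx":-0.272,"ty":-0.1,"tz":-0.07,"wx":0,"wy":-42,"wz":0,"grip":100}]'; python3 go.py 500 -200 340 -80
```

```text
t: 2.97
tool_pos: [402.5, -499.7, 334.3]
tcp_rot: [-89.7, -0.1, -124.2]
ft_force: [0.1, -1.4, -0.1]
grip_width: 85.4
t 2.97 pos [ 402.5 -499.7  334.3] [-8.970e+01 -1.000e-01 -1.242e+02] q [ 55.  19. -11.  81.   4.  80.  10.] F [ 0.1 -1.4 -0.1] gw 85.4
T(m) [-0.3027 -0.0065 -0.0876] W [ -0.22 -44.18   0.18]
```

```bash
python3 -m pendant '[{"tx":-0.038,"ty":-0.004,"tz":-0.011,"wx":0,"wy":-5.5,"wz":0,"grip":100},{"tx":-0.076,"ty":-0.008,"tz":-0.022,"wx":0,"wy":-11,"wz":0,"grip":100},{"tx":-0.114,"ty":-0.008,"tz":-0.033,"wx":0,"wy":-16.5,"wz":0,"grip":100},{"tx":-0.152,"ty":-0.008,"tz":-0.044,"wx":0,"wy":-22,"wz":0,"grip":100},{"tx":-0.19,"ty":-0.008,"tz":-0.055,"wx":0,"wy":-27.5,"wz":0,"grip":100},{"tx":-0.228,"ty":-0.008,"tz":-0.066,"wx":0,"wy":-33,"wz":0,"grip":100},{"tx":-0.266,"ty":-0.008,"tz":-0.077,"wx":0,"wy":-38.5,"wz":0,"grip":100},{"tx":-0.303,"ty":-0.008,"tz":-0.088,"wx":0,"wy":-44,"wz":0,"grip":100}]'; python3 go.py 490 100 335 -36
```

```text
t: 3.63
tool_pos: [499.5, -198.3, 339.6]
tcp_rot: [-90.0, -0.0, -80.2]
ft_force: [0.4, 0.2, 0.9]
grip_width: 85.0
t 3.63 pos [ 499.5 -198.3  339.6] [-90.   -0.  -80.2] q [ 40.   9. -26.  94.   4.  79.  23.] F [0.4 0.2 0.9] gw 85.0
T(m) [-0.2955  0.0044  0.0416] W [-1.000e-02 -4.415e+01  5.000e-02]
```

```bash
python3 -m pendant '[{"tx":-0.037,"ty":0,"tz":0.005,"wx":0,"wy":-5.5,"wz":0,"grip":100},{"tx":-0.074,"ty":0,"tz":0.01,"wx":0,"wy":-11,"wz":0,"grip":100},{"tx":-0.111,"ty":0,"tz":0.015,"wx":0,"wy":-16.5,"wz":0,"grip":100},{"tx":-0.148,"ty":0,"tz":0.02,"wx":0,"wy":-22,"wz":0,"grip":100},{"tx":-0.185,"ty":0,"tz":0.026,"wx":0,"wy":-27.5,"wz":0,"grip":100},{"tx":-0.222,"ty":0,"tz":0.031,"wx":0,"wy":-33,"wz":0,"grip":100},{"tx":-0.259,"ty":0,"tz":0.036,"wx":0,"wy":-38.5,"wz":0,"grip":100},{"tx":-0.296,"ty":0.004,"tz":0.042,"wx":0,"wy":-44,"wz":0,"grip":100}]'; python3 go.py 403 291 240 0
```

```text
t: 4.3
tool_pos: [491.4, 100.3, 336.3]
tcp_rot: [-89.9, -0.1, -36.2]
ft_force: [0.8, -0.5, 0.4]
grip_width: 85.2
t 4.3 pos [491.4 100.3 336.3] [-89.9  -0.1 -36.2] q [ 24.   6. -43.  98.   4.  78.  34.] F [ 0.8 -0.5  0.4] gw 85.2
T(m) [-0.1841  0.096   0.1016] W [-1.000e-02 -3.619e+01  1.500e-01]
```

```bash
python3 -m pendant '[{"tx":-0.026,"ty":0.01,"tz":0.014,"wx":0,"wy":-5,"wz":0,"grip":100},{"tx":-0.052,"ty":0.02,"tz":0.028,"wx":0,"wy":-10,"wz":0,"grip":100},{"tx":-0.078,"ty":0.035,"tz":0.042,"wx":0,"wy":-15,"wz":0,"grip":100},{"tx":-0.104,"ty":0.05,"tz":0.056,"wx":0,"wy":-20,"wz":0,"grip":100},{"tx":-0.13,"ty":0.065,"tz":0.07,"wx":0,"wy":-25,"wz":0,"grip":100},{"tx":-0.156,"ty":0.08,"tz":0.085,"wx":0,"wy":-30,"wz":0,"grip":100},{"tx":-0.184,"ty":0.096,"tz":0.102,"wx":0,"wy":-36,"wz":0,"grip":100},{"tx":-0.184,"ty":0.096,"tz":0.102,"wx":0,"wy":-36,"wz":0,"grip":100}]'; cat > w.py <<'E'
import sys; from h import *
np.set_printoptions(precision=1,suppress=True)
s=env.get_obs(); p=env.get_image('wrist'); print(s['t'],s['tool_pos'],s['tcp_rot'],s['joint_positions'])
save(p,sys.argv[1])
for q in sys.argv[2:]:
    for m in env.masks_of(p,q)[:3]:
        c=cloud(p,m['pixels'],s)
        if len(c)<5: continue
        zt=np.percentile(c[:,2],95); t=c[abs(c[:,2]-zt)<4]
        (cx,cy),r=cv2.minEnclosingCircle(t[:,:2].astype(np.float32))
        print(q,m['score'],m['rect'],'ztop',zt,'mean',t.mean(0),'mid',(t.min(0)+t.max(0))/2,'ext',np.ptp(t,0),'circ',cx,cy,r)
E
python3 w.py w1.png pusher jar
```

```text
t: 4.97
tool_pos: [398.6, 295.2, 237.4]
tcp_rot: [-89.9, 0.3, 0.3]
ft_force: [-1.1, -0.1, 0.3]
grip_width: 85.4
4.9667 [398.6 295.2 237.4] [-89.9   0.3   0.3] [  8.1  11.8 -55.8 106.9  10.2  66.9  39.2]
pusher 0.96 [131.8, 0.0, 200.1, 72.7] ztop 100.7321816455491 mean [273.  217.4  99.5] mid [273.5 217.1  99.4] ext [51.  51.7  5.1] circ 273.76727294921875 216.99728393554688 26.333345413208008
pusher 0.83 [222.0, 147.1, 277.8, 210.4] ztop 106.52038614577565 mean [399.2 292.1 105.4] mid [399.8 292.1 105.2] ext [50.6 49.9  5.3] circ 400.0452575683594 292.1893005371094 25.791555404663086
pusher 0.75 [349.6, 147.2, 402.4, 191.9] ztop 78.59568243115855 mean [393.3 429.4  77.5] mid [393.3 429.7  77.6] ext [38.6 39.2  6. ] circ 393.90814208984375 429.8913879394531 20.01239013671875
jar 0.65 [230.3, 216.7, 270.3, 284.9] ztop 91.29714232371718 mean [493.2 289.5  90.4] mid [494.1 289.4  89.8] ext [42.5 41.2  4.8] circ 494.2066650390625 289.66217041015625 21.434993743896484
```

View pics/w1.png

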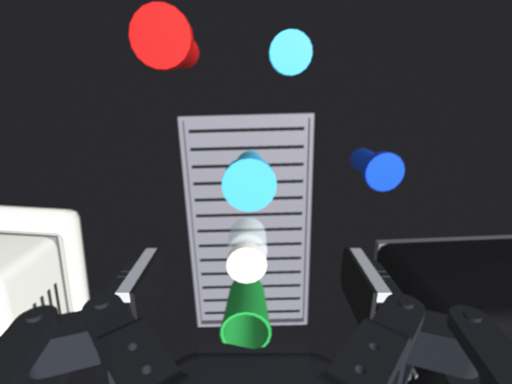

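The larger aqua cap is centred at (250, 184) px in the wrist view, which gives (400.3, 292). It is 52 mm across with its top at 106. The jar and the cup are clear of the jaw direction.

```bash
python3 go.py 400.5 292 76 0
```

```text
t 5.12 pos [404.1 289.7 239.2] [-90.   -0.   -0.4] q [  8.  12. -55. 107.  10.  67.  39.] F [ 0.6  0.3 -0.5] gw 85.9
T(m) [-0.0036  0.1632  0.0024] W [ 0.03 -0.43  0.  ]
```

```bash
python3 w.py w2.png pusher; python3 go.py 400.5 292 76 0
```

```text
5.1167 [404.1 289.7 239.2] [-90.   -0.   -0.4] [  8.4  11.6 -55.3 106.7  10.4  67.   39.2]
pusher 0.82 [137.2, 0.0, 204.5, 64.9] ztop 100.74622462015607 mean [273.7 217.3  99.5] mid [275.1 217.   99.4] ext [47.3 52.   5.2] circ 273.579345703125 216.9987030029297 26.1838321685791
pusher 0.66 [274.7, 20.9, 317.1, 68.1] ztop 76.74234204082049 mean [281.9 328.9  75.5] mid [282.3 328.9  75.5] ext [38.7 38.8  5.4] circ 281.96014404296875 329.1438903808594 19.763092041015625
pusher 0.58 [354.1, 140.5, 411.1, 182.7] ztop 78.64065388351462 mean [393.2 429.8  77.5] mid [393.3 430.4  77.3] ext [38.5 41.2  5.3] circ 394.17767333984375 430.44940185546875 20.945362091064453
t 5.22 pos [405.1 288.8 239.6] [-90.   -0.1  -0.6] q [  9.  12. -55. 107.  10.  67.  39.] F [-0.1  0.3 -1.3] gw 85.4
T(m) [-0.0048  0.1636  0.0032] W [ 0.02 -0.59  0.06]
```

```bash
python3 -m pendant '[{"tx":-0.002,"ty":0.03,"tz":0.001,"wx":0,"wy":0,"wz":0,"grip":100},{"tx":-0.003,"ty":0.06,"tz":0.002,"wx":0,"wy":0,"wz":0,"grip":100},{"tx":-0.003,"ty":0.085,"tz":0.002,"wx":0,"wy":0,"wz":0,"grip":100},{"tx":-0.003,"ty":0.1,"tz":0.002,"wx":0,"wy":0,"wz":0,"grip":100},{"tx":-0.003,"ty":0.105,"tz":0.002,"wx":0,"wy":0,"wz":0,"grip":100},{"tx":-0.003,"ty":0.105,"tz":0.002,"wx":0,"wy":0,"wz":0,"grip":100},{"tx":-0.003,"ty":0.105,"tz":0.002,"wx":0,"wy":0,"wz":0,"grip":100}]';  python3 go.py 400.5 292 76 0
```

```text
t: 5.8
tool_pos: [402.1, 291.8, 135.2]
tcp_rot: [-90.0, -0.1, -0.5]
ft_force: [-0.2, -0.1, -0.1]
grip_width: 85.4
t 5.8 pos [402.1 291.8 135.2] [-90.   -0.1  -0.5] q [  4.  19. -53. 114.  19.  56.  31.] F [-0.2 -0.1 -0.1] gw 85.4
T(m) [-0.0016  0.0592  0.0002] W [-0.03 -0.52  0.08]
```

Settled. I'll descend the rest of the way and close with 40 N.

```bash
python3 -m pendant '[{"tx":-0.001,"ty":0.025,"tz":0,"wx":0,"wy":0,"wz":0,"grip":100},{"tx":-0.002,"ty":0.045,"tz":0,"wx":0,"wy":0,"wz":0,"grip":100},{"tx":-0.002,"ty":0.058,"tz":0,"wx":0,"wy":0,"wz":0,"grip":100},{"tx":-0.002,"ty":0.058,"tz":0,"wx":0,"wy":0,"wz":0,"grip":100},{"tx":-0.002,"ty":0.058,"tz":0,"wx":0,"wy":0,"wz":0,"grip":80},{"tx":-0.002,"ty":0.058,"tz":0,"wx":0,"wy":0,"wz":0,"grip":68},{"tx":-0.002,"ty":0.058,"tz":0,"wx":0,"wy":0,"wz":0,"grip":55},{"tx":-0.002,"ty":0.058,"tz":0,"wx":0,"wy":0,"wz":0,"grip":40}]' 40;  python3 -m pendant '[{"tx":0,"ty":0,"tz":0,"wx":0,"wy":0,"wz":0,"grip":30},{"tx":0,"ty":0,"tz":0,"wx":0,"wy":0,"wz":0,"grip":30},{"tx":0,"ty":0,"tz":0,"wx":0,"wy":0,"wz":0,"grip":30},{"tx":0,"ty":0,"tz":0,"wx":0,"wy":0,"wz":0,"grip":30}]' 40; python3 go.py 400.5 292 76 0
```

```text
t: 6.47
tool_pos: [400.2, 292.7, 77.8]
tcp_rot: [-89.9, -0.2, -0.4]
ft_force: [-0.2, -0.1, 6.7]
grip_width: 49.9
t: 6.8
tool_pos: [400.2, 292.7, 77.8]
tcp_rot: [-89.9, -0.2, -0.4]
ft_force: [-0.3, -0.9, 6.3]
grip_width: 49.7
t 6.8 pos [400.2 292.7  77.8] [-89.9  -0.2  -0.4] q [ -0.  24. -49. 117.  24.  50.  26.] F [-0.3 -0.9  6.3] gw 49.7
T(m) [ 0.0003  0.0018 -0.0007] W [-0.06 -0.44  0.16]
```

```bash
python3 -m pendant '[{"tx":0,"ty":-0.01,"tz":0,"wx":0,"wy":0,"wz":0,"grip":30},{"tx":0,"ty":-0.04,"tz":0,"wx":0,"wy":0,"wz":0,"grip":30},{"tx":0,"ty":-0.08,"tz":0,"wx":0,"wy":0,"wz":0,"grip":30},{"tx":0,"ty":-0.12,"tz":0,"wx":0,"wy":0,"wz":0,"grip":30},{"tx":0,"ty":-0.16,"tz":0,"wx":0,"wy":0,"wz":0,"grip":30},{"tx":0,"ty":-0.2,"tz":0,"wx":0,"wy":0,"wz":0,"grip":30},{"tx":0,"ty":-0.24,"tz":0,"wx":0,"wy":0,"wz":0,"grip":30},{"tx":0,"ty":-0.275,"tz":0,"wx":0,"wy":0,"wz":0,"grip":30}]'; python3 -m pendant '[{"tx":0,"ty":0,"tz":0,"wx":0,"wy":0,"wz":0,"grip":30}]'; python3 w.py w3.png pusher;  python3 go.py 500 100 355 -36
```

```text
t: 7.47
tool_pos: [398.3, 292.4, 354.7]
tcp_rot: [-90.0, -0.2, -0.4]
ft_force: [0.6, 0.4, -0.5]
grip_width: 49.7
t: 7.55
tool_pos: [401.0, 295.1, 359.1]
tcp_rot: [-89.6, -0.7, -0.4]
ft_force: [1.3, 1.7, -0.5]
grip_width: 49.6
7.55 [401.  295.1 359.1] [-89.6  -0.7  -0.4] [ 11.9   5.5 -57.   96.4   4.9  79.9  43.9]
pusher 0.82 [168.4, 23.9, 212.1, 73.8] ztop 100.96198471875579 mean [273.1 217.4  99.6] mid [273.4 217.3  99.6] ext [51.1 52.   5.3] circ 273.4305419921875 217.33111572265625 26.189916610717773
pusher 0.71 [194.4, 186.7, 312.7, 330.7] ztop 387.6170970330523 mean [399.3 294.9 386.7] mid [401.2 294.8 386.2] ext [52.4 49.5  5.1] circ 401.2032165527344 294.6365051269531 26.35556983947754
pusher 0.69 [261.7, 41.6, 291.3, 75.7] ztop 77.07139312102181 mean [281.7 329.3  75.7] mid [281.8 329.2  75.9] ext [38.2 37.5  5.5] circ 282.1133728027344 328.7220153808594 19.73292350769043
t 7.65 pos [399.  292.5 352.9] [-90.   -0.2  -0.4] q [ 12.   6. -57.  97.   5.  80.  44.] F [-0.9 -0.2 -1.1] gw 49.9
T(m) [ 0.1024 -0.002  -0.1918] W [-0.11 35.59  0.16]
```

View pics/w3.png

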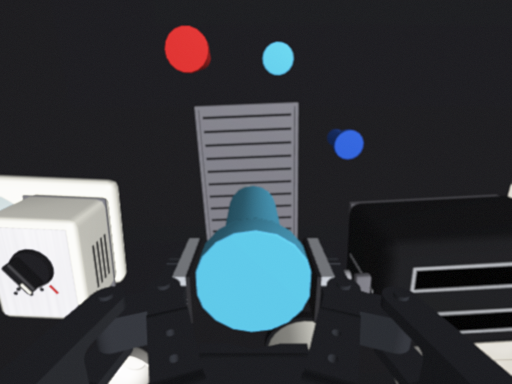

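The pusher hangs upright between the pads, with its cap at (253, 280) px. I'll carry it over to the tube.

```bash
python3 -m pendant '[{"tx":0.015,"ty":-0.002,"tz":-0.024,"wx":0,"wy":4.5,"wz":0,"grip":30},{"tx":0.03,"ty":-0.002,"tz":-0.048,"wx":0,"wy":9,"wz":0,"grip":30},{"tx":0.044,"ty":-0.002,"tz":-0.075,"wx":0,"wy":14,"wz":0,"grip":30},{"tx":0.058,"ty":-0.002,"tz":-0.1,"wx":0,"wy":19,"wz":0,"grip":30},{"tx":0.07,"ty":-0.002,"tz":-0.125,"wx":0,"wy":24,"wz":0,"grip":30},{"tx":0.083,"ty":-0.002,"tz":-0.15,"wx":0,"wy":28,"wz":0,"grip":30},{"tx":0.094,"ty":-0.002,"tz":-0.173,"wx":0,"wy":32,"wz":0,"grip":30},{"tx":0.102,"ty":-0.002,"tz":-0.192,"wx":0,"wy":36,"wz":0,"grip":30}]'; python3 go.py 520 -100 355 -66; cat > t.py <<'E'
from h import *
np.set_printoptions(precision=1,suppress=True)
for n in ['scene','top']:
    p=env.get_image(n); 
    for q in ['processor','dial']:
        m=env.masks_of(p,q)
        if not m: continue
        c=cloud(p,m[0]['pixels'])
        if q=='dial':
            t=c[(c[:,2]>173)&(c[:,2]<183)]; 
            if len(t)>5:
                u=np.linalg.svd(t[:,:2]-t[:,:2].mean(0),full_matrices=False)
                print(n,'bar mean',t.mean(0),len(t),'ang',np.degrees(np.arctan2(u[2][0,1],u[2][0,0])),u[1])
            t=c[(c[:,2]>153)]; print('   dial all circ',cv2.minEnclosingCircle(t[:,:2].astype(np.float32)))
        else:
            t=c[(c[:,2]>175)&(c[:,2]<230)&(c[:,1]<-80)]; print(n,'tube',t.mean(0),t.min(0),t.max(0))
            t=c[(abs(c[:,2]-150)<3)&(c[:,1]>-75)]; print('tower',cv2.minAreaRect(t[:,:2].astype(np.float32)))
            t=c[(abs(c[:,2]-141)<4)&(c[:,1]<-60)]; print('lid',cv2.minEnclosingCircle(t[:,:2].astype(np.float32)))
E
python3 t.py
```

```text
t: 8.32
tool_pos: [499.5, 96.4, 351.5]
tcp_rot: [-90.1, 0.1, -36.8]
ft_force: [-0.5, 0.1, -1.2]
grip_width: 50.2
t 8.32 pos [499.5  96.4 351.5] [-90.1   0.1 -36.8] q [ 25.   7. -44.  95.   5.  80.  33.] F [-0.5  0.1 -1.2] gw 50.2
T(m) [ 0.1339 -0.0034 -0.1451] W [ 0.17 29.23 -0.07]
scene tube [ 544.7 -175.3  205.3] [ 520.  -197.5  175.1] [ 566.5 -153.2  230. ]
tower ((554.105224609375, -7.537200927734375), (128.79466247558594, 148.2118377685547), 86.67359924316406)
lid ((557.6483764648438, -132.46620178222656), 95.76004791259766)
scene bar mean [543.8   0.2 176.9] 43 ang 31.60506079416555 [88.6 28.2]
   dial all circ ((542.4852294921875, 0.653157651424408), 28.45334243774414)
top tube [ 542.8 -172.1  204.8] [ 520.7 -193.3  175.4] [ 565.1 -150.3  229.8]
tower ((552.5422973632812, 1.8322944641113281), (118.16227722167969, 148.7074432373047), 87.00337219238281)
lid ((552.8748779296875, -132.0811309814453), 91.92430877685547)
top bar mean [540.6   1.6 177.9] 85 ang -146.5261370653632 [119.5  37.4]
   dial all circ ((540.0333862304688, 2.3880488872528076), 26.984987258911133)
```

```bash
python3 -m pendant '[{"tx":0.017,"ty":-0.004,"tz":-0.018,"wx":0,"wy":3.7,"wz":0,"grip":30},{"tx":0.034,"ty":-0.006,"tz":-0.036,"wx":0,"wy":7.4,"wz":0,"grip":30},{"tx":0.051,"ty":-0.006,"tz":-0.054,"wx":0,"wy":11,"wz":0,"grip":30},{"tx":0.068,"ty":-0.006,"tz":-0.072,"wx":0,"wy":14.8,"wz":0,"grip":30},{"tx":0.085,"ty":-0.006,"tz":-0.09,"wx":0,"wy":18.5,"wz":0,"grip":30},{"tx":0.102,"ty":-0.006,"tz":-0.108,"wx":0,"wy":22,"wz":0,"grip":30},{"tx":0.118,"ty":-0.006,"tz":-0.127,"wx":0,"wy":25.6,"wz":0,"grip":30},{"tx":0.134,"ty":-0.006,"tz":-0.145,"wx":0,"wy":29,"wz":0,"grip":30}]'; python3 go.py 563 -219 358 -72
```

```text
t: 9.28
tool_pos: [521.2, -99.5, 359.2]
tcp_rot: [-90.0, -0.0, -65.8]
ft_force: [0.4, -0.2, -0.7]
grip_width: 49.6
t 9.28 pos [521.2 -99.5 359.2] [-90.   -0.  -65.8] q [ 36.   8. -33.  92.   4.  81.  26.] F [ 0.4 -0.2 -0.7] gw 49.6
T(m) [ 0.1262  0.0012 -0.011 ] W [0.02 6.24 0.  ]
```

```bash
python3 -m pendant '[{"tx":0.025,"ty":0,"tz":-0.002,"wx":0,"wy":1,"wz":0,"grip":30},{"tx":0.05,"ty":0,"tz":-0.004,"wx":0,"wy":2,"wz":0,"grip":30},{"tx":0.075,"ty":0,"tz":-0.006,"wx":0,"wy":3,"wz":0,"grip":30},{"tx":0.1,"ty":0,"tz":-0.008,"wx":0,"wy":4,"wz":0,"grip":30},{"tx":0.117,"ty":0,"tz":-0.01,"wx":0,"wy":5,"wz":0,"grip":30},{"tx":0.126,"ty":0,"tz":-0.011,"wx":0,"wy":6,"wz":0,"grip":30},{"tx":0.126,"ty":0,"tz":-0.011,"wx":0,"wy":6,"wz":0,"grip":30},{"tx":0.126,"ty":0,"tz":-0.011,"wx":0,"wy":6,"wz":0,"grip":30}]'; python3 - <<'E'
from h import *
np.set_printoptions(precision=1,suppress=True)
import time
for i in range(2):
    s=env.get_obs(); p=env.get_image('wrist'); print(s['t'],s['tool_pos'],s['tcp_rot'])
    L=env.landmark_of(p,'tube_rim'); [print('L',l['score'],l['centre'],world(p,l['centre'],232,st=s)[0]) for l in L[:2]]
    c=cloud(p,np.ones((384,512),bool),s)
    t=c[(np.hypot(c[:,0]-543,c[:,1]+173.5)<32)&(c[:,2]>226)&(c[:,2]<237)]
    print('rim',len(t),t.mean(0),t.min(0),t.max(0),cv2.minEnclosingCircle(t[:,:2].astype(np.float32)))
    f=np.linalg.lstsq(np.c_[2*t[:,:2],np.ones(len(t))],(t[:,:2]**2).sum(1),rcond=None)[0]; print('fit',f[:2],np.sqrt(f[2]+f[0]**2+f[1]**2))
    h=s['tool_pos']; t=c[(np.hypot(c[:,0]-h[0],c[:,1]-h[1])<34)&(c[:,2]>h[2]+24)&(c[:,2]<h[2]+34)]
    if len(t): print('cap',len(t),t.mean(0),cv2.minEnclosingCircle(t[:,:2].astype(np.float32)))
    for m in env.masks_of(p,'dial')[:1]:
        d=cloud(p,m['pixels'],s); d=d[(d[:,2]>174)&(d[:,2]<184)]
        if len(d)>5:
            u=np.linalg.svd(d[:,:2]-d[:,:2].mean(0),full_matrices=False); r=cv2.minAreaRect(d[:,:2].astype(np.float32))
            print('bar',d.mean(0),np.degrees(np.arctan2(u[2][0,1],u[2][0,0])),r)
save(p,'w4.png')
E
python3 go.py 543 -173.5 358 -72
```

```text
t: 9.95
tool_pos: [563.6, -215.5, 359.1]
tcp_rot: [-90.0, 0.1, -71.4]
ft_force: [-0.6, 0.8, -0.1]
grip_width: 49.2
9.95 [ 563.6 -215.5  359.1] [-90.    0.1 -71.4]
L 0.6 [246.3, 131.0] [ 542.7 -172.1  232. ]
L 0.15 [265.1, 62.7] [ 540.  -114.7  232. ]
rim 557 [ 542.2 -173.8  231. ] [ 520.1 -195.   226. ] [ 564.4 -151.6  233.5] ((542.387939453125, -173.2881317138672), 22.28125762939453)
fit [ 542.4 -173.1] 20.45522954317497
cap 10193 [ 563.1 -214.   386.8] ((561.7366333007812, -210.0478973388672), 33.27582550048828)
10.1 [ 563.7 -214.2  359.7] [-90.    0.  -71.3]
L 0.72 [247.4, 134.4] [ 544.7 -173.6  232. ]
rim 550 [ 542.4 -173.4  231.1] [ 520.3 -195.3  226. ] [ 564.5 -151.6  233.2] ((542.3101196289062, -173.1083221435547), 22.298236846923828)
fit [ 542.4 -173.1] 20.465705860381924
cap 10193 [ 563.2 -212.7  387.4] ((561.7003784179688, -208.22218322753906), 33.209877014160156)
t 10.25 pos [ 563.6 -215.1  359.7] [-90.   -0.  -71.3] q [ 39.  16. -29.  83.   8.  83.  29.] F [ 1.   0.  -1.2] gw 49.3
T(m) [-0.046   0.0017 -0.0062] W [-0.02  0.67  0.03]
```

View pics/w4.png

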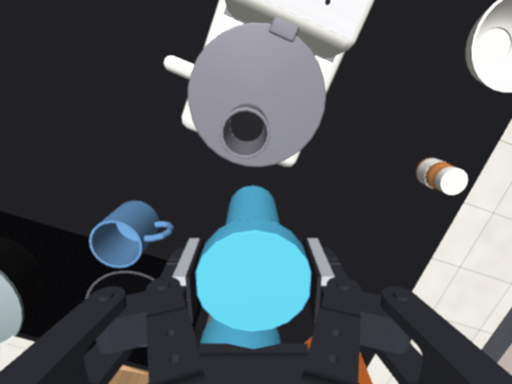

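The tube mouth is at (246, 132) px, and the rim fits at (542.4, −173.1). I'll move over it and check.

```bash
python3 -m pendant '[{"tx":-0.02,"ty":0,"tz":-0.003,"wx":0,"wy":0,"wz":0,"grip":30},{"tx":-0.038,"ty":0,"tz":-0.006,"wx":0,"wy":0,"wz":0,"grip":30},{"tx":-0.0465,"ty":0.01,"tz":-0.007,"wx":0,"wy":0,"wz":0,"grip":30},{"tx":-0.0465,"ty":0.023,"tz":-0.007,"wx":0,"wy":0,"wz":0,"grip":30},{"tx":-0.0465,"ty":0.025,"tz":-0.007,"wx":0,"wy":0,"wz":0,"grip":30},{"tx":-0.0465,"ty":0.025,"tz":-0.007,"wx":0,"wy":0,"wz":0,"grip":30},{"tx":-0.0465,"ty":0.025,"tz":-0.007,"wx":0,"wy":0,"wz":0,"grip":30},{"tx":-0.0465,"ty":0.025,"tz":-0.007,"wx":0,"wy":0,"wz":0,"grip":30}]'; cat > c.py <<'E'
from h import *
np.set_printoptions(precision=1,suppress=True)
s=env.get_obs(); h=s['tool_pos']
p=env.get_image('wrist'); c=cloud(p,np.ones((384,512),bool),s)
for n,lo,hi,r in [('cap',24,34,29),('stem',-60,8,24),('foot',-72,-45,24)]:
    t=c[(np.hypot(c[:,0]-h[0],c[:,1]-h[1])<r)&(c[:,2]>h[2]+lo)&(c[:,2]<h[2]+hi)]
    if len(t)>20:
        f=np.linalg.lstsq(np.c_[2*t[:,:2],np.ones(len(t))],(t[:,:2]**2).sum(1),rcond=None)[0]
        print(n,len(t),'mean',t.mean(0),'fit',f[:2],np.sqrt(f[2]+f[0]**2+f[1]**2),'z',t[:,2].min(),t[:,2].max())
for n in ['top','scene']:
    p=env.get_image(n); c=cloud(p,np.ones((384,512),bool))
    t=c[(np.hypot(c[:,0]-542.4,c[:,1]+173.1)<35)&(c[:,2]>h[2]-64)&(c[:,2]<h[2]+8)]
    if len(t): print(n,len(t),t.mean(0),t.min(0),t.max(0))
    save(p,'n_'+n+'.png')
E
python3 c.py; python3 go.py 542.4 -173.1 335 -72
```

```text
t: 10.92
tool_pos: [542.6, -174.8, 335.0]
tcp_rot: [-89.9, -0.0, -71.5]
ft_force: [-0.2, -0.3, -0.6]
grip_width: 50.2
cap 9936 mean [ 542.2 -173.5  362.7] fit [ 542.5 -174.3] 18.694729345074645 z 359.0142959078119 368.99328822185385
stem 1312 mean [ 537.9 -162.   303.1] fit [ 542.6 -175.4] 16.702661819962927 z 275.01742619470474 328.4960036158554
foot 420 mean [ 537.9 -162.4  279.7] fit [ 542.5 -175.4] 16.729934716837388 z 267.63721818878025 290.0007630545386
top 101 [ 532.  -168.1  298.5] [ 511.  -186.2  271.4] [ 568.9 -155.7  342.5]
scene 105 [ 555.  -182.6  302.1] [ 533.2 -193.7  271. ] [ 575.7 -164.5  342.1]
t 11.07 pos [ 542.5 -174.7  334.8] [-90.   -0.  -71.5] q [ 38.  13. -30.  90.   6.  79.  26.] F [ 0.  -0.  -0.3] gw 49.6
T(m) [-0.0015 -0.0002  0.0004] W [-0.05  0.55  0.03]
```

```bash
python3 -m pendant '[{"tx":-0.002,"ty":0.003,"tz":0.0005,"wx":0,"wy":0,"wz":0,"grip":30},{"tx":-0.002,"ty":0.012,"tz":0.0005,"wx":0,"wy":0,"wz":0,"grip":30},{"tx":-0.002,"ty":0.02,"tz":0.0005,"wx":0,"wy":0,"wz":0,"grip":30},{"tx":-0.002,"ty":0.027,"tz":0.0005,"wx":0,"wy":0,"wz":0,"grip":30},{"tx":-0.002,"ty":0.034,"tz":0.0005,"wx":0,"wy":0,"wz":0,"grip":30},{"tx":-0.002,"ty":0.041,"tz":0.0005,"wx":0,"wy":0,"wz":0,"grip":30},{"tx":-0.002,"ty":0.046,"tz":0.0005,"wx":0,"wy":0,"wz":0,"grip":30},{"tx":-0.002,"ty":0.046,"tz":0.0005,"wx":0,"wy":0,"wz":0,"grip":30}]'; python3 go.py 542.4 -173.1 246 -72
```

```text
t: 11.73
tool_pos: [541.2, -172.3, 286.7]
tcp_rot: [-90.1, 0.1, -71.4]
ft_force: [-0.7, 0.2, -1.3]
grip_width: 49.8
t 11.73 pos [ 541.2 -172.3  286.7] [-90.1   0.1 -71.4] q [ 38.  14. -30.  94.   7.  74.  25.] F [-0.7  0.2 -1.3] gw 49.8
T(m) [0.0012 0.0407 0.0009] W [ 0.12  0.57 -0.08]
```

The foot is about 17 mm inside the tube and I see no contact force. Continuing down.

```bash
python3 -m pendant '[{"tx":0,"ty":0.006,"tz":0.0,"wx":0,"wy":0,"wz":0,"grip":30},{"tx":0.0005,"ty":0.013,"tz":0.0005,"wx":0,"wy":0,"wz":0,"grip":30},{"tx":0.0005,"ty":0.02,"tz":0.0005,"wx":0,"wy":0,"wz":0,"grip":30},{"tx":0.0005,"ty":0.026,"tz":0.0005,"wx":0,"wy":0,"wz":0,"grip":30},{"tx":0.0005,"ty":0.031,"tz":0.0005,"wx":0,"wy":0,"wz":0,"grip":30},{"tx":0.0005,"ty":0.035,"tz":0.0005,"wx":0,"wy":0,"wz":0,"grip":30},{"tx":0.0005,"ty":0.0375,"tz":0.0005,"wx":0,"wy":0,"wz":0,"grip":30},{"tx":0.0005,"ty":0.0375,"tz":0.0005,"wx":0,"wy":0,"wz":0,"grip":30}]'; python3 go.py 542.4 -173.1 246 -72
```

```text
t: 12.4
tool_pos: [542.3, -172.6, 250.1]
tcp_rot: [-90.0, 0.0, -71.4]
ft_force: [-0.4, 0.0, -1.2]
grip_width: 49.5
t 12.4 pos [ 542.3 -172.6  250.1] [-90.    0.  -71.4] q [ 38.  16. -30.  97.   8.  69.  25.] F [-0.4  0.  -1.2] gw 49.5
T(m) [ 0.0005  0.0041 -0.0001] W [ 0.05  0.57 -0.03]
```

```bash
python3 -m pendant '[{"tx":0,"ty":0.0015,"tz":0.0,"wx":0,"wy":0,"wz":0,"grip":30},{"tx":0,"ty":0.003,"tz":0,"wx":0,"wy":0,"wz":0,"grip":30},{"tx":0,"ty":0.0038,"tz":0,"wx":0,"wy":0,"wz":0,"grip":30},{"tx":0,"ty":0.0038,"tz":0,"wx":0,"wy":0,"wz":0,"grip":30}]'; python3 go.py 542.4 -173.1 246 -72
```

```text
t: 12.73
tool_pos: [542.6, -172.7, 247.0]
tcp_rot: [-90.0, -0.0, -71.4]
ft_force: [0.4, 0.2, -0.8]
grip_width: 49.4
t 12.73 pos [ 542.6 -172.7  247. ] [-90.   -0.  -71.4] q [ 38.  16. -30.  97.   8.  69.  25.] F [ 0.4  0.2 -0.8] gw 49.4
T(m) [ 0.0003  0.001  -0.0004] W [0.   0.58 0.01]
```

Now I'll release and rise.

```bash
python3 -m pendant '[{"tx":0,"ty":0.0005,"tz":0.0,"wx":0,"wy":0,"wz":0,"grip":65},{"tx":0,"ty":0.0005,"tz":0,"wx":0,"wy":0,"wz":0,"grip":75},{"tx":0,"ty":0.0005,"tz":0,"wx":0,"wy":0,"wz":0,"grip":100},{"tx":0,"ty":0.0005,"tz":0,"wx":0,"wy":0,"wz":0,"grip":100},{"tx":0,"ty":0.0005,"tz":0,"wx":0,"wy":0,"wz":0,"grip":100},{"tx":0,"ty":0.0005,"tz":0,"wx":0,"wy":0,"wz":0,"grip":100},{"tx":0,"ty":0.0005,"tz":0,"wx":0,"wy":0,"wz":0,"grip":100}]'; python3 -m pendant '[{"tx":0,"ty":-0.02,"tz":0.0,"wx":0,"wy":0,"wz":0,"grip":100},{"tx":0,"ty":-0.045,"tz":0,"wx":0,"wy":0,"wz":0,"grip":100},{"tx":0,"ty":-0.07,"tz":0,"wx":0,"wy":0,"wz":0,"grip":100},{"tx":0,"ty":-0.09,"tz":0,"wx":0,"wy":0,"wz":0,"grip":100},{"tx":0,"ty":-0.09,"tz":0,"wx":0,"wy":0,"wz":0,"grip":100},{"tx":0,"ty":-0.09,"tz":0,"wx":0,"wy":0,"wz":0,"grip":100}]'; python3 w.py w5.png pusher;python3 go.py 542 1 260 -57
```

```text
t: 13.32
tool_pos: [542.7, -172.6, 246.6]
tcp_rot: [-90.0, -0.0, -71.4]
ft_force: [0.2, 0.4, 0.1]
grip_width: 85.3
t: 13.82
tool_pos: [543.3, -172.7, 337.7]
tcp_rot: [-89.9, -0.1, -71.4]
ft_force: [-0.2, 0.0, -0.8]
grip_width: 85.4
13.8167 [ 543.3 -172.7  337.7] [-89.9  -0.1 -71.4] [ 38.3  12.6 -30.2  89.7   6.5  79.2  26.1]
pusher 0.81 [221.4, 159.8, 287.8, 225.2] ztop 246.53968722185655 mean [ 543.6 -172.3  245.5] mid [ 543.9 -173.2  245. ] ext [51.2 51.8  5. ] circ 544.011962890625 -173.2860870361328 26.00659942626953
t 13.92 pos [ 542.1 -172.6  335.5] [-90.1   0.  -71.4] q [ 38.  13. -30.  90.   6.  79.  26.] F [-0.1  0.2 -0.2] gw 85.6
T(m) [-0.1645  0.0755  0.0553] W [  0.08 -14.43  -0.05]
```

View pics/w5.png

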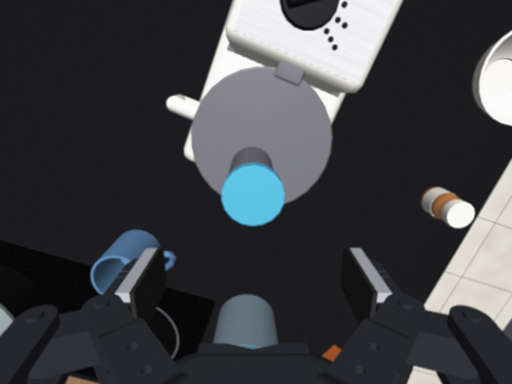

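The pusher is home: cap top measured at 245.5 (nominal 246), centred at (252, 193) px. The dial is next. I'll move over it with yaw about 32.5°.

```bash
python3 go.py 542 -80 320 -18; python3 -m pendant '[{"tx":-0.011,"ty":0.002,"tz":0.004,"wx":0,"wy":-6.8,"wz":0,"grip":100},{"tx":-0.022,"ty":0.004,"tz":0.007,"wx":0,"wy":-13.5,"wz":0,"grip":100},{"tx":-0.033,"ty":0.006,"tz":0.011,"wx":0,"wy":-20,"wz":0,"grip":100},{"tx":-0.044,"ty":0.008,"tz":0.015,"wx":0,"wy":-27,"wz":0,"grip":100},{"tx":-0.055,"ty":0.01,"tz":0.018,"wx":0,"wy":-34,"wz":0,"grip":100},{"tx":-0.066,"ty":0.012,"tz":0.022,"wx":0,"wy":-40,"wz":0,"grip":100},{"tx":-0.077,"ty":0.014,"tz":0.026,"wx":0,"wy":-47,"wz":0,"grip":100},{"tx":-0.088,"ty":0.016,"tz":0.029,"wx":0,"wy":-53.5,"wz":0,"grip":100}]';python3 go.py 542 1 290 32.5
```

```text
t 13.92 pos [ 542.1 -172.6  335.5] [-90.1   0.  -71.4] q [ 38.  13. -30.  90.   6.  79.  26.] F [-0.1  0.2 -0.2] gw 85.6
T(m) [-0.0878  0.0155  0.0294] W [  0.06 -53.43  -0.08]
t: 14.58
tool_pos: [541.3, -79.4, 318.8]
tcp_rot: [-90.0, 0.2, -17.6]
ft_force: [1.2, 1.0, 0.8]
grip_width: 85.4
t 14.58 pos [541.3 -79.4 318.8] [-90.    0.2 -17.6] q [ 38.  12. -40.  94.   8.  77.  69.] F [1.2 1.  0.8] gw 85.4
T(m) [-0.0235  0.0288  0.0769] W [-5.000e-02 -5.008e+01 -1.600e-01]
```

```bash
python3 -m pendant '[{"tx":-0.003,"ty":0.002,"tz":0.01,"wx":0,"wy":-6.5,"wz":0,"grip":100},{"tx":-0.006,"ty":0.006,"tz":0.02,"wx":0,"wy":-13,"wz":0,"grip":100},{"tx":-0.01,"ty":0.012,"tz":0.033,"wx":0,"wy":-20,"wz":0,"grip":100},{"tx":-0.014,"ty":0.018,"tz":0.046,"wx":0,"wy":-27,"wz":0,"grip":100},{"tx":-0.018,"ty":0.024,"tz":0.06,"wx":0,"wy":-34,"wz":0,"grip":100},{"tx":-0.021,"ty":0.029,"tz":0.07,"wx":0,"wy":-40,"wz":0,"grip":100},{"tx":-0.0235,"ty":0.029,"tz":0.077,"wx":0,"wy":-46,"wz":0,"grip":100},{"tx":-0.0235,"ty":0.029,"tz":0.077,"wx":0,"wy":-50,"wz":0,"grip":100}]'; python3 -m pendant '[{"tx":0,"ty":0,"tz":0,"wx":0,"wy":0,"wz":0,"grip":100},{"tx":0,"ty":0,"tz":0,"wx":0,"wy":0,"wz":0,"grip":100}]'; cat > d.py <<'E'
import sys; from h import *
np.set_printoptions(precision=1,suppress=True)
s=env.get_obs(); p=env.get_image('wrist'); print(s['t'],s['tool_pos'],s['tcp_rot']); save(p,sys.argv[1])
c=cloud(p,np.ones((384,512),bool),s)
n=np.hypot(c[:,0]-542,c[:,1]-1)
b=c[(n<32)&(c[:,2]>171)&(c[:,2]<183)]
r=cv2.minAreaRect(b[:,:2].astype(np.float32)); u=np.linalg.svd(b[:,:2]-b[:,:2].mean(0),full_matrices=False)[2][0]
print('bar',len(b),b.mean(0),r,'ang',np.degrees(np.arctan2(u[1],u[0])),'z',np.median(b[:,2]))
k=c[(n<35)&(c[:,2]>154.5)&(c[:,2]<162)]
if len(k): print('skirt',len(k),cv2.minEnclosingCircle(k[:,:2].astype(np.float32)),np.median(k[:,2]))
for l in env.landmark_of(p,'dial_grip')[:1]: print('L',l['score'],l['centre'],world(p,l['centre'],178,st=s)[0])
v,uu=np.nonzero((p['image'].min(2)>150)&(p['range_z']>0)); q=world(p,np.c_[uu,v],depth=p['range_z'][v,uu],st=s); q=q[(np.hypot(q[:,0]-542,q[:,1]-1)<27)&(q[:,2]>154)]
if len(q): print('white line',len(q),q.mean(0),np.degrees(np.arctan2(q[:,1].mean()-b[:,1].mean(),q[:,0].mean()-b[:,0].mean())))
E
python3 d.py w6.png
```

```text
t: 15.25
tool_pos: [542.1, 2.8, 289.7]
tcp_rot: [-89.8, 0.1, 32.5]
ft_force: [-0.0, -0.2, 1.2]
grip_width: 85.4
t: 15.42
tool_pos: [542.8, 0.1, 290.3]
tcp_rot: [-89.9, 0.1, 32.0]
ft_force: [1.1, 0.8, 0.6]
grip_width: 85.1
15.4167 [542.8   0.1 290.3] [-89.9   0.1  32. ]
bar 814 [539.4   0.7 177.5] ((540.865234375, 1.4911956787109375), (47.941673278808594, 13.342011451721191), 32.5419921875) ang 32.9170823993449 z 177.63800740548498
skirt 1792 ((540.5619506835938, 1.7701706886291504), 27.76932144165039) 157.86153033607937
L 0.6 [254.0, 187.8] [541.8   0.5 178. ]
white line 70 [554.1  10.2 178. ] 32.67242825813688
```

View pics/w6.png

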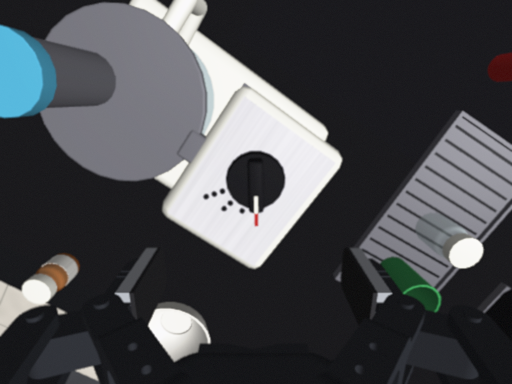

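The bar is centred at (540.8, 1.6) at 32.7°, with the pointer at the red bar (255, 205 px). Descending.

```bash
python3 go.py 540.8 1.6 163 32.7; python3 -m pendant '[{"tx":-0.0005,"ty":0.03,"tz":0.001,"wx":0,"wy":-0.5,"wz":0,"grip":100},{"tx":-0.001,"ty":0.06,"tz":0.002,"wx":0,"wy":-0.5,"wz":0,"grip":100},{"tx":-0.001,"ty":0.085,"tz":0.002,"wx":0,"wy":-0.5,"wz":0,"grip":85},{"tx":-0.001,"ty":0.1,"tz":0.002,"wx":0,"wy":-0.5,"wz":0,"grip":70},{"tx":-0.001,"ty":0.105,"tz":0.002,"wx":0,"wy":-0.5,"wz":0,"grip":60},{"tx":-0.001,"ty":0.105,"tz":0.002,"wx":0,"wy":-0.5,"wz":0,"grip":50},{"tx":-0.001,"ty":0.105,"tz":0.002,"wx":0,"wy":-0.5,"wz":0,"grip":50}]' 40; python3 go.py 540.8 1.6 163 32.7
```

```text
t 15.52 pos [ 5.432e+02 -1.000e-01  2.908e+02] [-90.    0.1  31.9] q [ 37.  14. -49.  97.  11.  74. 108.] F [-0.2 -0.2  0.3] gw 85.3
T(m) [-0.001   0.1278  0.0026] W [-0.03 -0.76 -0.06]
t: 16.1
tool_pos: [542.1, 1.6, 187.2]
tcp_rot: [-90.0, -0.1, 32.5]
ft_force: [0.3, -0.2, 1.0]
grip_width: 42.3
t 16.1 pos [542.1   1.6 187.2] [-90.   -0.1  32.5] q [ 35.  19. -48. 105.  16.  63. 104.] F [ 0.3 -0.2  1. ] gw 42.3
T(m) [-0.0012  0.0242  0.0007] W [ 0.03 -0.17  0.05]
```

```bash
python3 -m pendant '[{"tx":-0.001,"ty":0.01,"tz":0.0007,"wx":0,"wy":-0.2,"wz":0,"grip":50},{"tx":-0.001,"ty":0.018,"tz":0.0007,"wx":0,"wy":-0.2,"wz":0,"grip":50},{"tx":-0.001,"ty":0.024,"tz":0.0007,"wx":0,"wy":-0.2,"wz":0,"grip":50},{"tx":-0.001,"ty":0.024,"tz":0.0007,"wx":0,"wy":-0.2,"wz":0,"grip":40},{"tx":-0.001,"ty":0.024,"tz":0.0007,"wx":0,"wy":-0.2,"wz":0,"grip":30},{"tx":-0.001,"ty":0.024,"tz":0.0007,"wx":0,"wy":-0.2,"wz":0,"grip":20},{"tx":-0.001,"ty":0.024,"tz":0.0007,"wx":0,"wy":-0.2,"wz":0,"grip":10},{"tx":-0.001,"ty":0.024,"tz":0.0007,"wx":0,"wy":-0.2,"wz":0,"grip":0}]' 30; python3 -m pendant '[{"tx":0,"ty":0,"tz":0,"wx":0,"wy":0,"wz":0,"grip":0},{"tx":0,"ty":0,"tz":0,"wx":0,"wy":0,"wz":0,"grip":0},{"tx":0,"ty":0,"tz":0,"wx":0,"wy":0,"wz":0,"grip":0},{"tx":0,"ty":0,"tz":0,"wx":0,"wy":0,"wz":0,"grip":0}]' 80; python3 go.py 540.8 1.6 163 -39.5
```

```text
t: 16.77
tool_pos: [540.8, 1.5, 162.9]
tcp_rot: [-90.1, -0.0, 32.8]
ft_force: [0.8, -0.5, 0.6]
grip_width: 13.3
t: 17.1
tool_pos: [540.8, 1.5, 163.0]
tcp_rot: [-90.1, -0.0, 32.8]
ft_force: [0.2, -1.8, 4.9]
grip_width: 11.8
t 17.1 pos [540.8   1.5 163. ] [-90.1  -0.   32.8] q [ 34.  21. -47. 107.  17.  60. 102.] F [ 0.2 -1.8  4.9] gw 11.8
T(m) [0.0001 0.     0.0001] W [3.000e-02 7.226e+01 7.000e-02]
```

```bash
python3 -m pendant '[{"tx":0,"ty":0,"tz":0,"wx":0,"wy":4,"wz":0,"grip":0},{"tx":0,"ty":0,"tz":0,"wx":0,"wy":9,"wz":0,"grip":0},{"tx":0,"ty":0,"tz":0,"wx":0,"wy":14,"wz":0,"grip":0},{"tx":0,"ty":0,"tz":0,"wx":0,"wy":19,"wz":0,"grip":0},{"tx":0,"ty":0,"tz":0,"wx":0,"wy":24,"wz":0,"grip":0},{"tx":0,"ty":0,"tz":0,"wx":0,"wy":29,"wz":0,"grip":0},{"tx":0,"ty":0,"tz":0,"wx":0,"wy":34,"wz":0,"grip":0},{"tx":0,"ty":0,"tz":0,"wx":0,"wy":38,"wz":0,"grip":0}]' 80; python3 go.py 540.8 1.6 163 -39.5; python3 -c "
from h import env
print(env.get_obs()['wrist_torque'])"
```

```text
t: 17.77
tool_pos: [540.7, 2.0, 163.0]
tcp_rot: [-90.0, -0.1, -5.4]
ft_force: [-1.4, -0.2, 5.2]
grip_width: 12.0
t 17.77 pos [540.7   2.  163. ] [-90.   -0.1  -5.4] q [ 28.  19. -40. 107.  14.  59.  67.] F [-1.4 -0.2  5.2] gw 12.0
T(m) [ 0.0001  0.     -0.0004] W [-2.000e-02  3.407e+01  6.000e-02]
[-0.11938763  0.108297    0.17272905]
```

```bash
python3 -m pendant '[{"tx":0,"ty":0,"tz":0,"wx":0,"wy":5,"wz":0,"grip":0},{"tx":0,"ty":0,"tz":0,"wx":0,"wy":10,"wz":0,"grip":0},{"tx":0,"ty":0,"tz":0,"wx":0,"wy":15,"wz":0,"grip":0},{"tx":0,"ty":0,"tz":0,"wx":0,"wy":20,"wz":0,"grip":0},{"tx":0,"ty":0,"tz":0,"wx":0,"wy":25,"wz":0,"grip":0},{"tx":0,"ty":0,"tz":0,"wx":0,"wy":30,"wz":0,"grip":0},{"tx":0,"ty":0,"tz":0,"wx":0,"wy":33,"wz":0,"grip":0},{"tx":0,"ty":0,"tz":0,"wx":0,"wy":34.2,"wz":0,"grip":0}]' 80; python3 -m pendant '[{"tx":0,"ty":0,"tz":0,"wx":0,"wy":0,"wz":0,"grip":0},{"tx":0,"ty":0,"tz":0,"wx":0,"wy":0,"wz":0,"grip":0},{"tx":0,"ty":0,"tz":0,"wx":0,"wy":0,"wz":0,"grip":0}]' 80;  python3 d.py w7.png; python3 - <<'E'
from h import *
print(env.get_obs()['wrist_torque'])
import cv2
a=cv2.imread('pics/w7.png'); cv2.imwrite('pics/w7c.png',cv2.resize(a,(800,600),interpolation=cv2.INTER_CUBIC))
for n in ['top','scene']: save(env.get_image(n),'f_'+n+'.png')
E
python3 go.py 540.8 1.6 163 -39.5
```

```text
t: 18.43
tool_pos: [540.9, 2.4, 163.0]
tcp_rot: [-89.9, -0.0, -39.5]
ft_force: [0.8, -0.1, 3.4]
grip_width: 11.6
t: 18.68
tool_pos: [540.9, 2.4, 163.0]
tcp_rot: [-89.9, -0.0, -39.3]
ft_force: [1.1, 1.6, 6.6]
grip_width: 11.6
18.6833 [540.9   2.4 163. ] [-89.9  -0.  -39.3]
bar 3102 [537.9   5.  177.6] ((540.9397583007812, 2.5478591918945312), (42.127925872802734, 38.66366958618164), 1.749784231185913) ang -39.197599584800074 z 177.84983401901
skirt 2782 ((540.4476318359375, 2.858957052230835), 27.47117805480957) 157.939071162064
L 0.71 [249.7, 267.2] [540.2   0.8 178. ]
white line 317 [547.7  -3.4 188.2] -40.80241592885052
[ 0.18761092 -0.01327509  0.19021228]
t 18.88 pos [540.9   2.4 163. ] [-89.9  -0.  -39.3] q [ 23.  18. -33. 107.  11.  59.  36.] F [-0.5  1.3  5.6] gw 11.8
T(m) [ 0.0004  0.     -0.0007] W [-0.08  0.17  0.03]
```

View pics/w7c.png

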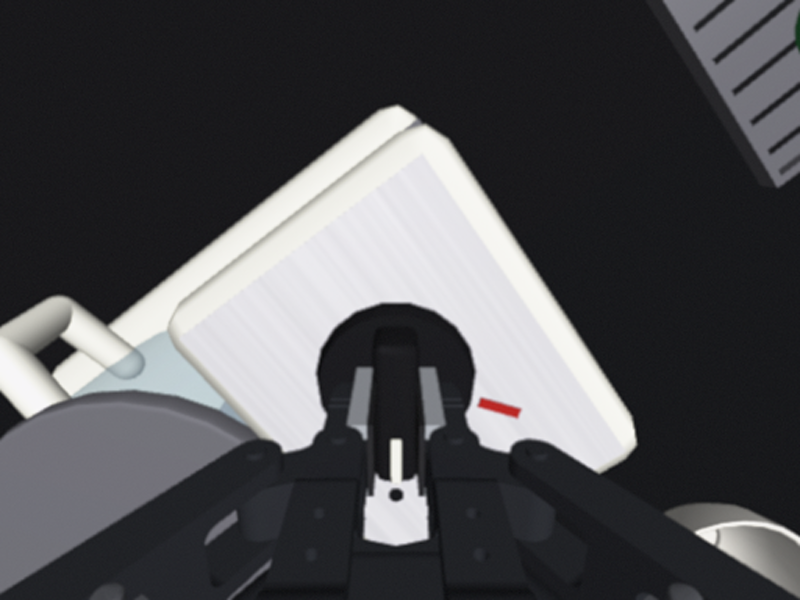

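The bar is gripped and its white line (396, 460 px) is on a dot. The bar angle has gone from 32.7° to −39.2°, which is 1.255 rad. One last check of the pusher and the bystanders.

```bash
python3 - <<'E'
from h import *
np.set_printoptions(precision=1,suppress=True)
for n in ['top','scene']:
    p=env.get_image(n)
    for q in ['pusher','tumbler','jar','mug','jug']:
        for m in env.masks_of(p,q)[:4 if q=='pusher' else 1]:
            c=cloud(p,m['pixels']); 
            if len(c): print(n,q,round(m['score'],2),np.median(c,0),'ztop',np.percentile(c[:,2],98))
    save(p,'g_'+n+'.png')
a=[cv2.imread(f'pics/g_{n}.png') for n in('scene','top')]
cv2.imwrite('pics/g.png',np.hstack([cv2.resize(a[0][120:340,100:400],(400,293)),cv2.resize(a[1][80:300,80:380],(400,293))]))
s=env.get_obs(); print(s['t'],s['tcp_rot'],s['grip_width'])
E
```

```text
top pusher 0.83 [273.2 214.9  99. ] ztop 103.38659562802135
top pusher 0.66 [392.3 427.   76.7] ztop 80.88152103380811
top pusher 0.6 [ 543.5 -173.9  245.8] ztop 248.5966421001259
top pusher 0.47 [282.8 327.8  74.8] ztop 78.86338203421298
top tumbler 0.73 [591.4 295.1  53.1] ztop 92.00989330072817
top mug 0.78 [ 418.8 -414.6   40. ] ztop 90.8075802972848
top jug 0.89 [ 619.7 -461.5  214. ] ztop 224.45350344644697
scene pusher 0.58 [288.6 322.8  66.1] ztop 79.77112490229818
scene pusher 0.58 [398.1 419.4  64.8] ztop 79.9092845517169
scene pusher 0.49 [ 546.6 -174.7  243.9] ztop 248.00512696183694
scene tumbler 0.7 [584.1 286.7  60.1] ztop 91.13806954360363
scene mug 0.61 [ 408.6 -412.3   50. ] ztop 90.6806529965689
scene jug 0.77 [ 667.  -492.   213.2] ztop 223.8984592317442
19.4833 [-89.9  -0.  -39.3] 11.669221503742055
```

View pics/g.png

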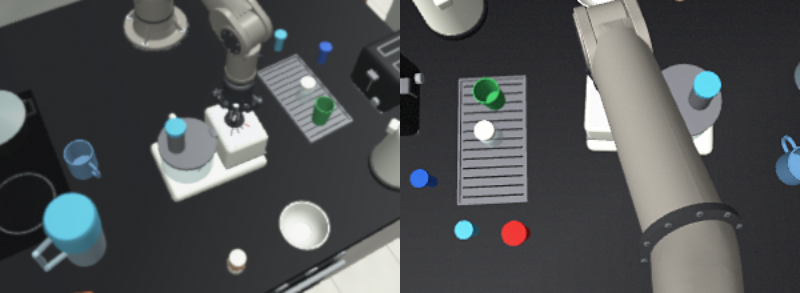

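The pusher is seated in the tube at (176, 130) px in the left half. The cup, jar, mug and jug all stand where they were. Handing in.

```bash
python3 -c "
from cell import env
print(env.close_job())"
```

```text
the job is handed in; nothing more can be done
None
```

The job is done and handed in at about 19.5 s. I dropped the larger aqua pusher into the feed tube and let go of it. Then I turned the dial clockwise to the third position, and the fingers are still holding it there with 80 N.

- **Pusher:** the cap top measured 245.5–246 mm, against 246 mm when fully home. It is centred over the tube rim to about 1–2 mm.
- **Dial:** the bar went from 32.7° to −39.2°, about 1.255 rad, against 1.26 for the third position. In the picture the pointer line is on a dot, but the fingers hid the others, so "third" rests on the measured angle.
- **Bystanders:** the cup, mug and jug show no shift beyond measuring noise. The detector missed the jar in the last check, but both last pictures show it standing in place on the tray.
- **Readings that disagreed:** the gripper reads about 2 mm narrower than both the cap and the bar, which I took as pad give. One wrist picture was taken before the arm had settled, so I repeated it; the repeat did not detect the pusher, but another object agreed to under 1 mm.
- **Forces:** the readings I took stayed below 7 N.

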